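# Snap the retaining cap onto the ring mandrel

### The arm

A 6-joint arm with a two-finger parallel gripper is mounted at the origin on the work surface. World frame = base frame: x ahead of the robot, y to its left, z up, the work surface at z = 0. Lengths are in m, angles in degrees, forces in N, time in s.
With the tool pointing down it reaches from about 0.4 to 0.825 m from the base axis. Payload 7 kg.
Tool frame: the origin (TCP) lies at the very end of the fingers, on their centre line; the grasp point (between the pads) lies 19 mm behind it; y points along the fingers, x is the direction in which the jaws open and shut, and the axes are right-handed (so a half turn about y gives the same grasp; the last joint's range is limited). The gripper opens to 88 mm and grips with 3 to 60 N. Pads are 19 mm wide; open, the fingers measure 130 mm over their backs; the gripper's body (78 mm by 193 mm) begins 47 mm behind the grasp point.
Start: joints at [85.892, 20.546, 0.682, 0, -70.136, -16.507], TCP at [0.238, 0.632, 0.227] pointing down, gripper open.
Joint ranges: [-176.03, 176.03], [-82.01, 121.73], [-58.28, 71.71], [-173.87, 95.51], [-174.79, -0.11], [-173.66, 173.66]. Speed limits (degrees/s): [136.94, 136.94, 172.46, 180, 180, 180].

### API

Orientations are given as [roll, pitch, yaw] about the fixed x, y, z axes, in that order (R = Rz(yaw) Ry(pitch) Rx(roll)).
In Python, from plant import ctrl gives the robot as it stands.
- The arm moves only by the shell command python3 -m crank 'ROWS'. ROWS is JSON, a list that holds one entry, the list of rows, each a list of 5 numbers: the closure, from -1 (fully open) to 1 (shut), then the shift along the tool's x, y, z in mm, then the turn about the tool's y in rad. In form: [[[claw, x, y, z, turn], ...]]. A call has 1 to 12 rows; each row is the pose to reach, as a shift and turn from the pose commanded when the call began, along the tool's axes at that moment; what a row does not reach only later rows make up. A row lasts 1/8 s, in which the tool goes at most 62.5 mm and 10.7 degrees, less where a joint would pass 70% of its speed; a pose out of reach is approached as far as the arm can. A call with a gripper value outside its range is refused whole. The fingers move at their own pace and stop on an object; the grip force is fixed at half the most. Time passes only in rows, so rows that repeat a pose let the fingers close. It gives the time, the measured TCP pose, the force and the opening at its end, in the units of the state.
- ctrl.get_obs(): the state, without advancing time (a new reading comes with each control period).
- ctrl.snapshot(name): name is "scene" or "top" or "wrist"; returns the picture (420x560x3 uint8, red, green, blue); there is no depth.
- ctrl.camera_model(name): a dict with "fx", "fy", "cx", "cy" (pixels), "origin" and "orientation" of the camera in the world; the wrist camera has in their place "hand_eye" (4x4, takes a point from camera to tool coordinates, whose origin is the TCP and whose axes are the tool frame's). Camera axes: x right, y down, z forward; pixel columns grow to the right and rows downward; lengths in m; the calibration is good to about 2 mm. A picture is of the moment at which its call begins: read the wrist's pose just before it. camera_model takes no time and is no camera call.
- ctrl.close_job(): hands the job in, once; it reports no verdict.
Trained networks look in the newest picture that a camera, given by its name, has taken for a name from the list of things; names that differ only in an ending like _2 or _b are one class to them, and where a whole thing is asked for, a point or a joint stands for the part that bears it (a point fixed in the world has none). Each returns a list of dicts, best first, with "confidence" (0 to 1); they miss things now and then, are a little off and sometimes report something else, mostly with a low value. They report only what shows in the picture. A call takes as long as a camera call. They do not tell look-alikes from the thing itself.
- ctrl.find_in(camera, name): "extent" ([left, top, width, height] in pixels, round what is visible of it).
The state is a dict: "clock": time; "joint_pos": joint angles; "qvel": joint speeds; "tau": joint torques, N m; "tool_pos": TCP position; "orientation": TCP orientation; "force": force on the tool from outside, world axes, zero at the start; "moment": the same for the moment, N m; "opening": finger opening in m.
Only numpy, scipy, OpenCV 4.12 (cv2) and the standard library are available. Lean on these libraries where they do the work, as an engineer would, in place of code of your own. Each camera call takes 0.05 s, during which the arm holds its last target.

### The job

Push the head of the pump bottle all the way down and let it spring back up, to lubricate the stud beside it. Then press the loose white cap, open end down, onto the stud until it clicks past the spring balls, and keep pressing so that it squeezes the sprung collar under it well down; finish still holding it pressed down. Leave the three other loose pieces where they stand.

Things in the scene. Friction and masses are not known exactly. Their poses are not given: they have to be found in the camera images.
- pump_top (a point): centre of the flat top of the black pump head, a 32 mm disc with a short spout towards the stud, on a grey bottle (60 mm diameter) fixed to the station; 184 mm above the bench when up. Nothing overhangs it. It goes straight down.
- pump (a joint): how far the pump head is pushed down: 0 up, 0.008 m fully down. Sprung: starts to move at 2.5 N, fully down at 8 N; comes back by itself.
- stud: vertical bare steel stud, 28 mm diameter, on a fixed steel plate (100 x 250 x 12 mm); the pump bottle's axis is 155 mm away in the stud's -y direction. It rises through a fixed green ring (62 mm outside, top 52 mm above the bench) and a sprung metal collar. Origin: on the axis, level with the top of the unpressed collar, 60 mm above the bench; z up.
- stud_end (a point): centre of the stud's flat upper end, 28 mm above the origin of stud (88 mm above the bench). The nose below it widens from 12 to 28 mm over 12 mm.
- balls (a point): point on the stud's axis level with the centres of its four steel spring balls, 8 mm above the origin of stud. The balls, 12 mm diameter, stand 4 mm out of the stud's side and spring inwards.
- collar (a joint): how far the sprung metal collar (48 mm outside, 32 mm inside) round the stud's foot is pressed down: 0 free, 0.006 m at its stop. Starts to move at 3 N, at its stop with 12 N. Snapped on, the cap's underside lies on the collar (cap centre 25 mm above the stud's origin); pressing on takes both down, to cap centre 19 mm above the origin at the stop.
- cap_center (a point): loose white plastic snap cap, a plain upright cylinder 48 mm diameter, 50 mm tall, closed flat top (12 mm thick), open underneath, 60 to 130 g; stands on the bench, open end down. The point is its centre, 25 mm above its underside; z up. Easily gripped across its upper half from above.
- cap_mouth (a point): centre of the cap's open underside. Bore 40 mm, but an inward lip at the very bottom, 3 mm high, leaves 32 mm. Over the stud the lip meets the balls with the underside about 12 mm above the stud's origin and needs about 8 to 15 N to pass them; then the force drops and the cap jumps down to the collar.
- bush_center (a point): short white plastic bush, an open ring 60 mm outside, 40 mm inside, 30 mm tall, standing on the bench; leave alone. The point is its centre, 15 mm up.
- tube_center (a point): short brown tube standing on end, 50 mm outside, 34 mm inside, 75 mm tall; leave alone. The point is its centre, 37.5 mm up.
- billet_center (a point): solid dark disc billet, 66 mm diameter, 40 mm tall; leave alone. The point is its centre, 20 mm up.
Not all that is in view belongs to the job. Leave any green, red or yellow look-alike of the part that bears cap_center alone.

How it is judged:
By the outcome, as a careful person would: the job done as asked, in the order asked, and still so for the second after the job is handed in, while the arm keeps its last pose, push and grip.
It also fails if it takes over 64 s, if anything falls off the work surface, if the arm or the gripper's body presses on something with over 40 N, if the wrist force passes 120 N, or if a joint passes its speed limit or range.

## Working session

There is one attempt and no reset: what is moved stays moved. The work goes in short steps, Python scripts to look and compute and a shell command to move; the robot and the scene stay as the last step left them, time stands still between calls to the robot, and variables do not carry over. Pictures are saved under pics/ and viewed, and the job is handed in when it is done.

```bash
mkdir -p pics; ls; cat > h.py <<'E'
import numpy as np, cv2
from plant import ctrl
from scipy.spatial.transform import Rotation as R
def snap(n,f):
    im=ctrl.snapshot(n); cv2.imwrite('pics/'+f,im[:,:,::-1]); return im
E
python3 - <<'E'
from h import *
o=ctrl.get_obs(); print({k:np.round(v,3).tolist() for k,v in o.items()})
for n in ['scene','top','wrist']:
    m=ctrl.camera_model(n); print(n,m); snap(n,n+'0.png')
    for t in ['cap_center','pump_top','stud','stud_end','bush_center','tube_center','billet_center','collar']:
        try: print(t,[(d['extent'],round(d['confidence'],2)) for d in ctrl.find_in(n,t)])
        except Exception as e: print(t,e)
print(ctrl.get_obs()['clock'])
E
```

```text
pics
{'clock': 0.0, 'joint_pos': [85.893, 20.589, 0.631, -0.02, -70.138, -16.507], 'qvel': [-0.046, 0.075, 0.024, 0.016, 0.025, -0.038], 'tau': [0.0, -58.272, 29.306, 6.997, 0.007, -0.0], 'tool_pos': [0.237, 0.631, 0.226], 'orientation': [-89.991, -0.097, -110.621], 'force': [0.345, 0.085, -0.051], 'moment': [0.013, 0.036, -0.015], 'opening': 0.088}
scene {'fx': 417.3407469119812, 'fy': 417.3407469119812, 'cx': 284.91639480965995, 'cy': 220.13616526441223, 'origin': array([1.06194704, 0.39742826, 0.79594094]), 'orientation': array([-135.68640879,    0.91740751,  116.49837009])}
cap_center [([382.6, 288.7, 25.8, 28.8], 0.93), ([419.9, 257.3, 26.8, 33.3], 0.87), ([347.2, 261.2, 19.8, 27.6], 0.75), ([389.9, 242.4, 22.9, 30.2], 0.64), ([352.2, 229.0, 21.1, 32.2], 0.61)]
pump_top [([154.2, 165.5, 25.8, 15.0], 0.67)]
stud [([211.6, 222.3, 19.9, 14.4], 0.72), ([216.8, 229.9, 14.6, 10.7], 0.64)]
stud_end [([218.6, 222.9, 8.8, 16.2], 0.67)]
bush_center [([332.9, 311.7, 28.4, 31.0], 0.7)]
tube_center [([270.0, 276.6, 24.0, 35.4], 0.63)]
billet_center [([289.2, 236.0, 27.4, 33.8], 0.96), ([350.
[... 658 characters left out ...]
[([245.1, 156.3, 22.1, 30.3], 0.57)]
billet_center [([246.6, 216.2, 26.5, 32.4], 0.7)]
collar [([329.7, 199.7, 26.3, 18.5], 0.57)]
wrist {'fx': 364.7555122526239, 'fy': 364.7555122526239, 'cx': 284.0853034799301, 'cy': 212.21354365831894, 'hand_eye': array([[ 9.99999945e-01, -3.31203974e-04, -2.57379555e-05,
         1.12328403e-04],
       [-6.02501222e-05, -2.57012280e-01,  9.66408135e-01,
        -1.58301299e-01],
       [-3.26693185e-04, -9.66408081e-01, -2.57012286e-01,
         6.72512959e-02],
       [ 0.00000000e+00,  0.00000000e+00,  0.00000000e+00,
         1.00000000e+00]])}
cap_center []
pump_top []
stud []
stud_end []
bush_center []
tube_center []
billet_center []
collar []
1.35
```

View pics/scene0.png

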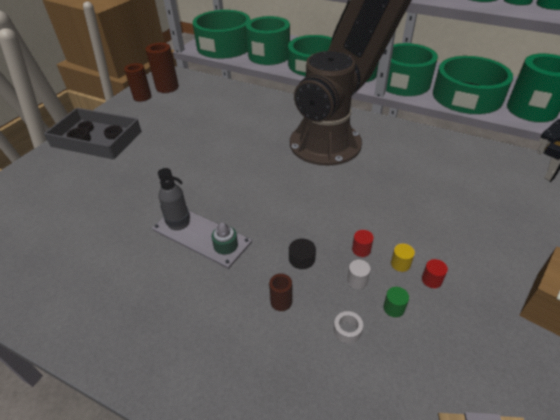

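View pics/top0.png

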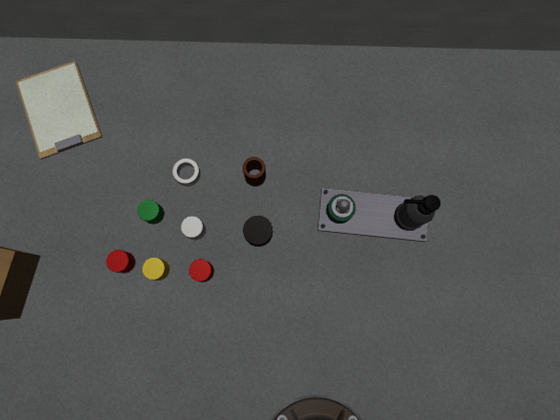

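View pics/wrist0.png

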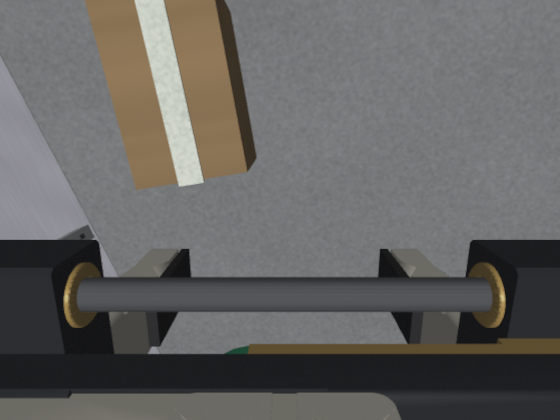

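Top view: white cap at (192,227), look-alikes: red (119,261), red (200,270), yellow (154,269), green (149,211), white ring = bush (186,172), billet (258,231), tube (254,170). In the scene view, the cap is at (359,274), reds at (363,243) and (435,273), yellow at (403,257), green at (396,302), and the ring/bush at (349,324). By the description I choose the white closed cylinder; now the crops.

```bash
python3 - <<'E'
import cv2,numpy as np
a=cv2.imread('pics/scene0.png');b=cv2.imread('pics/top0.png')
def c(im,x,y,w,h,s): return cv2.resize(im[y:y+h,x:x+w],None,fx=s,fy=s,interpolation=cv2.INTER_CUBIC)
t=[c(a,335,250,50,40,8),c(b,168,205,50,40,8),c(a,195,215,50,40,8),c(b,318,188,50,40,8)]
u=[c(a,145,160,50,40,8),c(b,390,188,50,40,8)]
def g(im):
    im=im.copy()
    for i in range(0,400,80): 
        im[:,i]=(0,255,255)
    for i in range(0,320,80): im[i]=(0,255,255)
    return im
t=[g(x) for x in t]; u=[g(x) for x in u]
cv2.imwrite('pics/c1.png',np.vstack([np.hstack(t[:2]),np.hstack(t[2:])])[:600]);cv2.imwrite('pics/c2.png',np.hstack(u))
E
```

```text
(no output)
```

View pics/c1.png

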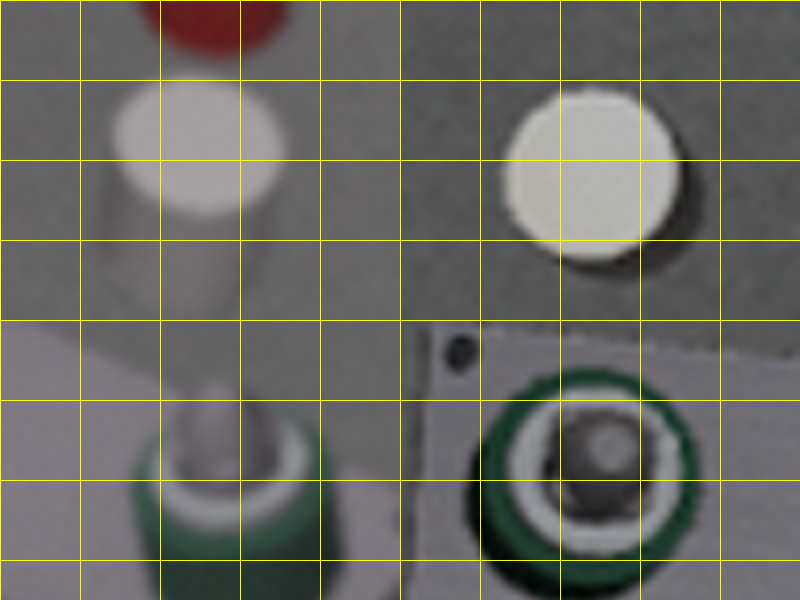

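View pics/c2.png

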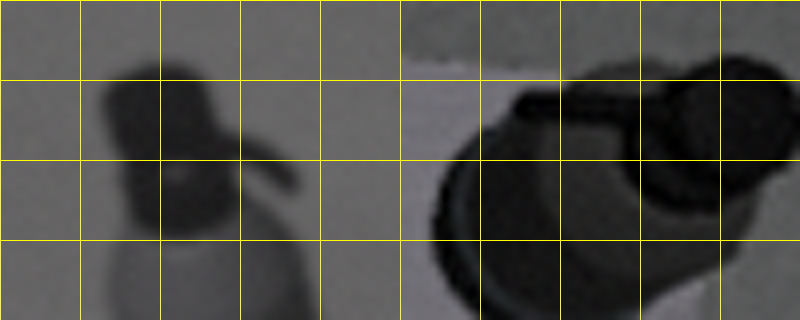

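```bash
cat >> h.py <<'E'
def ray(cam,uv,pose=None):
    m=ctrl.camera_model(cam); d=np.array([(uv[0]-m['cx'])/m['fx'],(uv[1]-m['cy'])/m['fy'],1.])
    if cam=='wrist':
        p,rpy=pose; Rt=R.from_euler('xyz',rpy,degrees=True).as_matrix(); H=m['hand_eye']
        return Rt@H[:3,3]+p, Rt@H[:3,:3]@d
    return np.array(m['origin']), R.from_euler('xyz',m['orientation'],degrees=True).as_matrix()@d
def tri(rs):
    A=0;b=0
    for o,d in rs:
        d=d/np.linalg.norm(d); P=np.eye(3)-np.outer(d,d); A=A+P; b=b+P@o
    x=np.linalg.solve(A,b)
    return x,[np.linalg.norm(np.cross(x-o,d/np.linalg.norm(d))) for o,d in rs]
def atz(r,z):
    o,d=r; return o+d*(z-o[2])/d[2]
def proj(cam,X,pose=None):
    m=ctrl.camera_model(cam)
    if cam=='wrist':
        p,rpy=pose; Rt=R.from_euler('xyz',rpy,degrees=True).as_matrix(); H=m['hand_eye']
        o=Rt@H[:3,3]+p; C=Rt@H[:3,:3]
    else: o=np.array(m['origin']); C=R.from_euler('xyz',m['orientation'],degrees=True).as_matrix()
    q=C.T@(np.array(X)-o); return np.array([m['fx']*q[0]/q[2]+m['cx'],m['fy']*q[1]/q[2]+m['cy']])
E
python3 - <<'E'
from h import *
for n,s,t,z in [('cap',(360,268.1),(192,226.75),.05),('collar',(224,233.4),(342.6,206.8),.06),('studend',(222.8,224.5),(344.25,203.9),.088),('pump',(164.4,172.5),(432.5,202.4),.184)]:
    a,b=ray('scene',s),ray('top',t); x,e=tri([a,b]); print(n,x.round(4),np.round(e,4),atz(a,z).round(4),atz(b,z).round(4))
o=ctrl.get_obs(); print(R.from_euler('xyz',o['orientation'],degrees=True).as_matrix().round(3))
E
```

```text
cap [0.4722 0.2788 0.0436] [0.0005 0.0005] [0.4771 0.2803 0.05  ] [0.4715 0.2772 0.05  ]
collar [ 0.521  -0.0517  0.0514] [0.0008 0.0008] [ 0.527  -0.0457  0.06  ] [ 0.5196 -0.051   0.06  ]
studend [ 0.5211 -0.0503  0.0833] [0.0007 0.0007] [ 0.5244 -0.0467  0.088 ] [ 0.5204 -0.0502  0.088 ]
pump [ 0.508  -0.2066  0.1771] [0.0003 0.0003] [ 0.5142 -0.1995  0.184 ] [ 0.5067 -0.2043  0.184 ]
[[-0.352  0.     0.936]
 [-0.936  0.    -0.352]
 [-0.    -1.    -0.   ]]
```

Close crop confirms: plain white closed cylinder is the cap. Top view gives cap ≈(0.4715,0.277), stud ≈(0.520,-0.051), pump ≈(0.507,-0.204); the scene camera differs by several mm, so I'll refine by wrist camera. First over the cap.

```bash
python3 -m crank '[[[-1,35,-4,50,0],[-1,70,-4,100,0],[-1,107,-4,147,0],[-1,142,-4,196,0],[-1,178,-4,245,0],[-1,214,-4,294,0],[-1,249,-4,344,0],[-1,249,-4,344,0],[-1,249,-4,344,0]]]'
python3 - <<'E'
from h import *
o=ctrl.get_obs(); print(o['clock'],o['tool_pos'],o['orientation'],o['force'])
snap('wrist','w1.png')
for t in ['cap_center']: print([(d['extent'],round(d['confidence'],2)) for d in ctrl.find_in('wrist',t)])
print(proj('wrist',[.4715,.277,.05],(np.array(o['tool_pos']),o['orientation'])))
E
```

```text
clock: 2.48
tool_pos: [0.4721, 0.2774, 0.2307]
orientation: [-90.0, 0.0, -110.7]
force: [-0.5, -0.0, 0.9]
opening: 0.0875
2.475 [0.47214271 0.27739288 0.23067684] [-8.99981103e+01  2.13572977e-02 -1.10683713e+02] [-0.45361858 -0.0389601   0.85647595]
[([310.6, 229.3, 50.3, 47.7], 0.9), ([148.8, 161.3, 58.4, 54.7], 0.8), ([228.7, 259.5, 37.5, 54.0], 0.61), ([169.9, 273.6, 31.0, 55.1], 0.61), ([259.2, 158.3, 48.7, 54.6], 0.58)]
[284.6699918  189.29515628]
```

View pics/w1.png

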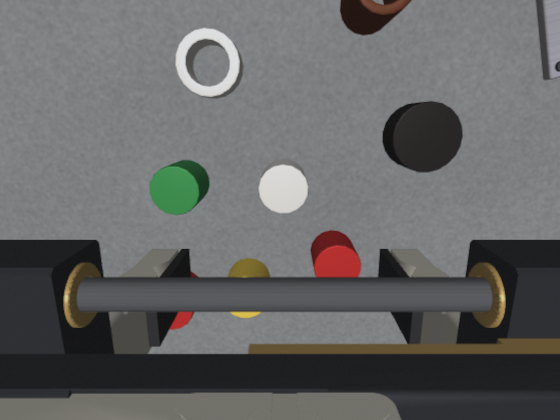

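Wrist view: white cap disc centred near (283,189), right where predicted (285,189); green (176,190), red (337,262), bush ring (208,62). On to above the stud.

```bash
python3 -m crank '[[[-1,48,0,27,0],[-1,97,0,54,0],[-1,145,0,81,0],[-1,193,0,107,0],[-1,242,0,134,0],[-1,290,0,161,0],[-1,290,0,161,0],[-1,290,0,161,0]]]'
python3 - <<'E'
from h import *
im=cv2.imread('pics/w1.png'); 
_,_,st,c=cv2.connectedComponentsWithStats((im.min(2)>150).astype(np.uint8)); 
pose=(np.array([.47214,.27739,.23068]),[-89.998,.0214,-110.684])
for s,k in zip(st[1:],c[1:]):
    if s[4]>1000: print(s,k, atz(ray('wrist',k,pose),.05))
o=ctrl.get_obs(); p=(np.array(o['tool_pos']),o['orientation']); print(o['clock'],p)
snap('wrist','w2.png')
for t in ['stud_end','collar','pump_top']: print([(d['extent'],round(d['confidence'],2)) for d in ctrl.find_in('wrist',t)])
for X in ([.5204,-.0502,.088],[.5196,-.051,.06],[.5067,-.2043,.184]): print(proj('wrist',X,p))
im=cv2.imread('pics/w2.png'); cv2.imwrite('pics/w2c.png',cv2.resize(im[140:260,220:360],None,fx=5,fy=5))
E
```

```text
clock: 3.58
tool_pos: [0.5206, -0.0497, 0.2305]
orientation: [-90.0, 0.0, -110.6]
force: [-0.5, -0.1, -0.2]
opening: 0.0875
[ 175   28   65   69 1874] [206.7828175   61.41568837] [0.60085205 0.30030367 0.05      ]
[ 258  164   50   50 1912] [282.88441423 188.57374477] [0.47274289 0.27833057 0.05      ]
3.575 (array([ 0.52064927, -0.04972196,  0.2304515 ]), array([-9.00092761e+01,  3.41542776e-03, -1.10584261e+02]))
[([269.7, 173.3, 31.6, 34.9], 0.81)]
[([260.9, 163.8, 52.7, 48.9], 0.89)]
[([450.3, 135.8, 109.4, 53.9], 0.8)]
[284.60546235 197.68633678]
[285.68473049 191.51860504]
[550.71261718 163.01555994]
```

View pics/w2.png

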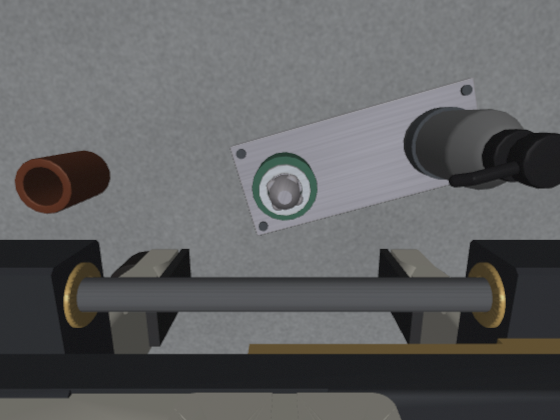

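View pics/w2c.png

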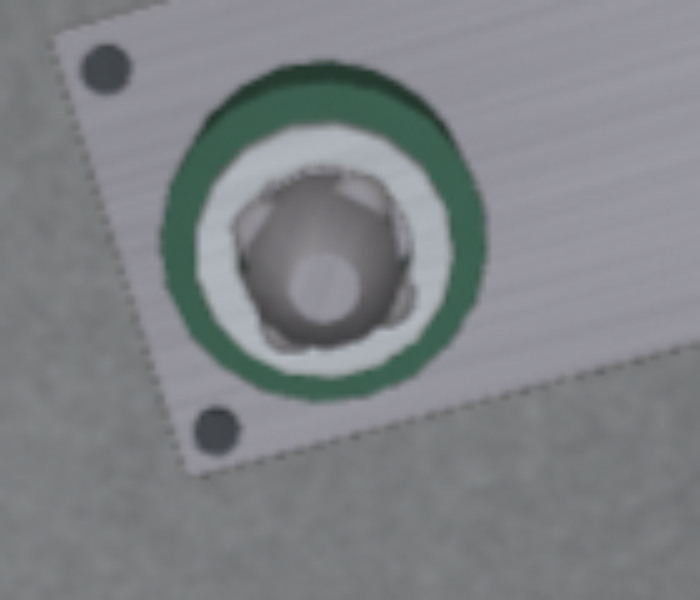

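Stud end seen at (285,197.4), collar centre (285,190): agrees with the top camera within 1 mm. Now over the pump, closing the fingers.

```bash
python3 -m crank '[[[-0.6,50,0,14,0],[0.2,100,0,28,0],[1,150,0,41,0],[1,150,0,41,0],[1,150,0,41,0]]]'
python3 - <<'E'
from h import *
o=ctrl.get_obs(); p=(np.array(o['tool_pos']),o['orientation']); print(o['clock'],p,o['opening'],o['force'])
snap('wrist','w3.png')
print([(d['extent'],round(d['confidence'],2)) for d in ctrl.find_in('wrist','pump_top')])
print(proj('wrist',[.5067,-.2043,.184],p))
im=cv2.imread('pics/w3.png'); cv2.imwrite('pics/w3c.png',cv2.resize(im[150:300,190:390],None,fx=4,fy=4))
E
```

```text
clock: 4.4
tool_pos: [0.5062, -0.2047, 0.2305]
orientation: [-90.0, 0.0, -110.6]
force: [0.1, 0.9, -0.0]
opening: 0.0434
4.4 (array([ 0.5062498 , -0.2047409 ,  0.23047006]), array([-9.00080582e+01,  6.24310249e-03, -1.10601336e+02])) 0.04338465240003272 [ 0.05739602  0.87650323 -0.04836673]
[([202.7, 201.1, 107.5, 56.6], 0.6)]
[282.9559364  232.73102038]
```

View pics/w3c.png

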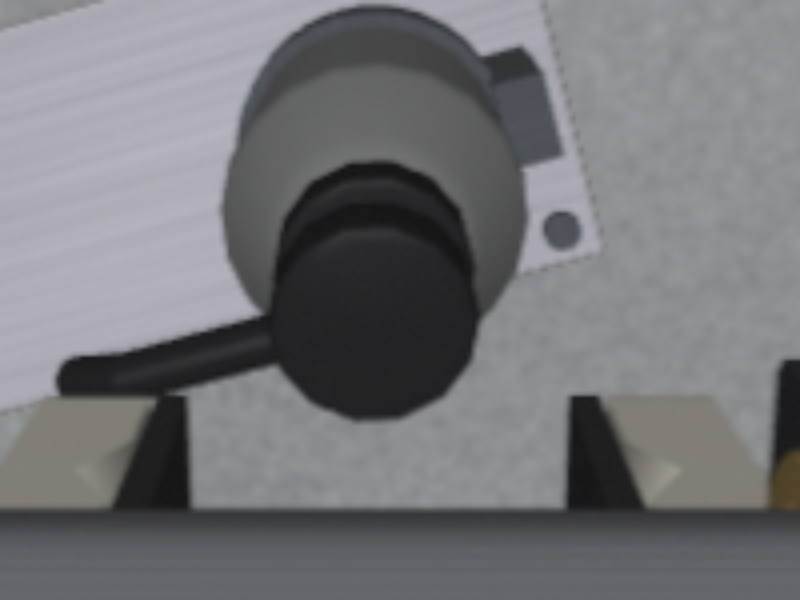

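Pump head disc centred at about (283.5,230), predicted (283,232.7): within 2 mm. Finish closing, descend to just above.

```bash
python3 -m crank '[[[1,0,0,0,0],[1,0,10,1,0],[1,0,20,1,0],[1,0,30,1,0],[1,0,38,1,0],[1,0,42,1,0],[1,0,42,1,0]]]'
python3 -m crank '[[[1,0,3,0,0],[1,0,5,0,0],[1,0,8,0,0],[1,0,10,0,0],[1,0,12,0,0],[1,0,12,0,0],[1,0,12,0,0]]]'
```

```text
clock: 5.38
tool_pos: [0.5069, -0.2058, 0.1883]
orientation: [-90.0, -0.0, -110.6]
force: [-1.0, 0.8, -0.4]
opening: 0.0007
clock: 6.25
tool_pos: [0.5072, -0.2058, 0.1772]
orientation: [-90.0, -0.0, -110.6]
force: [-3.1, 1.3, 6.1]
opening: 0.0007
```

```bash
python3 -m crank '[[[1,0,1,0,0],[1,0,2,0,0],[1,0,3,0,0],[1,0,3,0,0],[1,0,3,0,0],[1,0,3,0,0]]]'
```

```text
clock: 7.0
tool_pos: [0.5074, -0.2059, 0.1761]
orientation: [-89.9, -0.0, -110.6]
force: [-6.8, 6.4, 20.4]
opening: 0.0008
```

Wrist force jumped to 20 N with the head at its stop (TCP 0.1761 = 0.184−0.008): fully down. Lift and look that it sprang back.

```bash
python3 -m crank '[[[1,0,-20,0,0],[0,0,-57,0,0],[-1,0,-57,0,0],[-1,0,-57,0,0]]]'
python3 - <<'E'
from h import *
o=ctrl.get_obs(); p=(np.array(o['tool_pos']),o['orientation']); print(o['clock'],p,o['opening'],o['force'])
snap('wrist','w4.png');snap('scene','s4.png')
for z in(.184,.176): print(proj('wrist',[.507,-.2045,z],p))
im=cv2.imread('pics/w4.png'); s=cv2.imread('pics/s4.png');s0=cv2.imread('pics/scene0.png')
f=lambda i:cv2.resize(i[150:240,140:240],(400,360))
cv2.imwrite('pics/w4c.png',np.hstack([cv2.resize(im[150:300,210:360],(360,360)),f(s)]))
E
```

```text
clock: 7.5
tool_pos: [0.5067, -0.2056, 0.23]
orientation: [-90.0, 0.0, -110.6]
force: [-0.2, -0.8, -0.6]
opening: 0.0253
7.5 (array([ 0.50673708, -0.20555133,  0.22997945]), array([-9.00272599e+01,  1.98805580e-02, -1.10630231e+02])) 0.0252811670578144 [-0.17194337 -0.80274712 -0.61816172]
[282.10899624 233.59895609]
[282.18143772 229.47847619]
```

View pics/w4c.png

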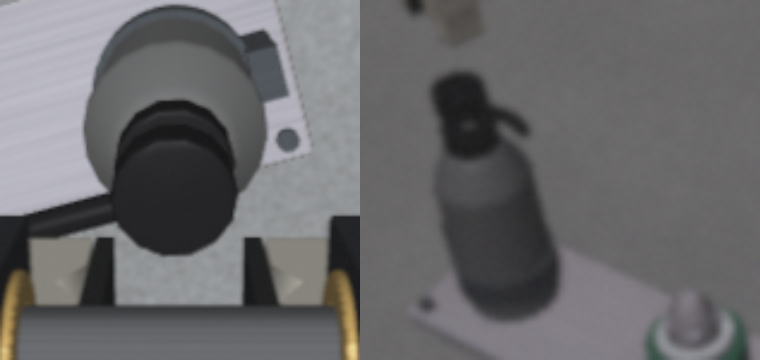

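Head is back up (disc width and neck look as before the press). Now to above the cap, turning so the fingers clear the green, red and yellow look-alikes.

```bash
python3 -m crank '[[[-1,-44,0,-20,-0.06],[-1,-88,0,-40,-0.12],[-1,-132,0,-60,-0.18],[-1,-176,0,-81,-0.25],[-1,-220,0,-101,-0.31],[-1,-264,0,-122,-0.37],[-1,-308,0,-142,-0.43],[-1,-352,0,-162,-0.5],[-1,-396,0,-182,-0.56],[-1,-440,0,-203,-0.62],[-1,-440,0,-203,-0.62],[-1,-440,0,-203,-0.62]]]'
python3 - <<'E'
from h import *
o=ctrl.get_obs(); p=(np.array(o['tool_pos']),o['orientation']); print(o['clock'],p,o['opening'],o['joint_pos'])
snap('wrist','w5.png')
im=cv2.imread('pics/w5.png')
_,_,st,c=cv2.connectedComponentsWithStats((im.min(2)>150).astype(np.uint8)); 
for s,k in zip(st[1:],c[1:]):
    if s[4]>1000: print(s,k, atz(ray('wrist',k,p),.05))
E
```

```text
clock: 9.1
tool_pos: [0.4715, 0.2773, 0.2295]
orientation: [-90.1, -0.1, -75.1]
force: [1.2, -0.7, 0.3]
opening: 0.0878
9.1 (array([0.47148126, 0.2773266 , 0.22951076]), array([-9.01011123e+01, -6.52969738e-02, -7.50732178e+01])) 0.08784016834106258 [ 5.09858091e+01  8.46460596e+00 -1.52259918e+01 -7.34239712e-03
 -6.64295777e+01  5.39438586e+01]
[ 262    1   67   72 1986] [294.96173212  36.54028197] [0.60096044 0.30298884 0.05      ]
[ 259  163   51   50 1941] [283.94796497 187.28284389] [0.4728312  0.27856592 0.05      ]
```

View pics/w5.png

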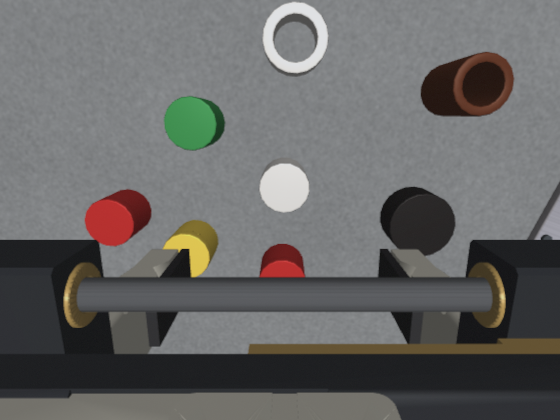

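Cap disc at (284,187) → (0.4728,0.2786); three views agree within ~1.5 mm. Yellow (190,248) and billet (418,220) flank the jaw line; check the clearance numerically before going down.

```bash
python3 - <<'E'
from h import *
c=np.array([.4722,.278]); th=np.radians(-75.1); x=np.array([np.cos(th),np.sin(th)]); z=np.array([-x[1],x[0]])
for n,uv,h in [('red1',(119,261),.05),('red2',(200,270),.05),('yel',(154,269),.05),('grn',(149,211),.05),('bil',(258,231),.04),('bush',(186,172),.03)]:
    q=atz(ray('top',uv),h)[:2]-c; print(n,'along jaw',round(q@x*1e3),'across',round(q@z*1e3))
pose=(np.array([.47148,.27733,.22951]),[-90.1,-.065,-75.07])
print(tri([ray('wrist',(283.95,187.28),pose),ray('scene',(360,268.1)),ray('top',(192,226.75))]))
print(tri([ray('wrist',(283.95,187.28),pose),ray('wrist',(282.88,188.57),(np.array([.47214,.27739,.23068]),[-89.998,.0214,-110.684]))]))
E
python3 -m crank '[[[-1,0,40,1,0],[-1,0,80,1,0],[-1,0,120,1,0],[-1,0,150,1,0],[-1,0,150,1,0]]]'
```

```text
red1 along jaw -166 across -36
red2 along jaw -2 across -97
yel along jaw -97 across -71
grn along jaw -83 across 56
bil along jaw 138 across -43
bush along jaw 10 across 130
(array([0.47201033, 0.27862544, 0.04364177]), [np.float64(0.0005269369029017185), np.float64(0.0006516976673971966), np.float64(0.000460888979390753)])
(array([0.47408795, 0.2788347 , 0.05535348]), [np.float64(0.00023546126428510618), np.float64(0.00023546126428511033)])
clock: 9.78
tool_pos: [0.4719, 0.2754, 0.0787]
orientation: [-90.2, -0.2, -75.2]
force: [-0.0, -0.1, 0.5]
opening: 0.0873
```

```bash
python3 -m crank '[[[-1,0,25,0,0],[-1,0,45,0,0],[-1,0,60,0,0],[-1,0,60,0,0],[-1,0,60,0,0]]]'
```

```text
clock: 10.4
tool_pos: [0.4735, 0.2782, 0.0215]
orientation: [-89.9, 0.0, -75.1]
force: [0.8, -0.3, -0.4]
opening: 0.0877
```

```bash
python3 -m crank '[[[-1,0,3,0,0],[1,0,3,0,0],[1,0,3,0,0],[1,0,3,0,0],[1,0,3,0,0],[1,0,3,0,0],[1,0,3,0,0],[1,0,3,0,0]]]'
python3 - <<'E'
from h import *
snap('wrist','w6.png')
E
```

```text
clock: 11.4
tool_pos: [0.4729, 0.2778, 0.0176]
orientation: [-90.0, -0.0, -75.1]
force: [-1.0, -0.2, 0.4]
opening: 0.048
```

View pics/w6.png

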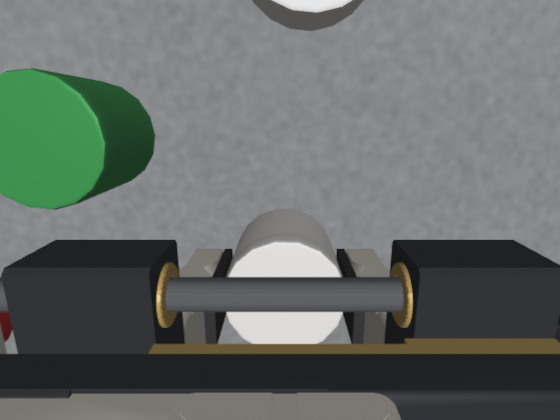

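Cap gripped squarely (opening 48 mm, disc centred at about (285,295) between the pads). Lift, carry to above the stud.

```bash
python3 -m crank '[[[1,0,-30,0,0],[1,0,-80,0,0],[1,0,-130,0,0],[1,36,-152,-4,0.14],[1,72,-152,-8,0.28],[1,109,-152,-12,0.42],[1,146,-152,-17,0.56],[1,183,-152,-21,0.7],[1,220,-152,-26,0.84],[1,257,-152,-30,0.98],[1,294,-152,-34,1.12],[1,330,-152,-38,1.22]]]'
python3 -m crank '[[[1,0,0,0,0],[1,0,0,0,0],[1,0,0,0,0]]]'
python3 - <<'E'
from h import *
o=ctrl.get_obs(); p=(np.array(o['tool_pos']),o['orientation']); print(o['clock'],p,o['opening'],o['force'],o['joint_pos'])
snap('wrist','w7.png');snap('scene','s7.png');snap('top','t7.png')
for c in('scene','top'): print(c,[(d['extent'],round(d['confidence'],2)) for d in ctrl.find_in(c,'cap_center')])
s=cv2.imread('pics/s7.png');t=cv2.imread('pics/t7.png')
cv2.imwrite('pics/c7.png',np.hstack([cv2.resize(s[140:270,150:280],(400,400)),cv2.resize(t[150:250,300:400],(400,400))]))
E
```

```text
clock: 12.95
tool_pos: [0.5209, -0.052, 0.1694]
orientation: [-90.0, -0.0, -145.2]
force: [0.3, 1.2, -1.7]
opening: 0.0478
clock: 13.32
tool_pos: [0.521, -0.0501, 0.1695]
orientation: [-90.0, 0.0, -144.9]
force: [-0.1, 0.8, -1.8]
opening: 0.0477
13.325 (array([ 0.52101104, -0.05014917,  0.16951435]), array([-9.00080149e+01,  8.17033461e-04, -1.44912508e+02])) 0.047747505249881264 [-0.07295849  0.80600081 -1.84153601] [ 1.59919622e+01  8.96776974e+00 -2.30022115e+01 -9.24296952e-03
 -5.80318690e+01  1.91004241e+01]
scene [([354.3, 231.2, 20.5, 27.6], 0.94), ([384.2, 287.4, 24.6, 30.1], 0.85), ([420.4, 257.2, 24.0, 32.5], 0.8), ([391.6, 242.3, 20.9, 28.0], 0.78), ([270.9, 273.7, 20.9, 40.4], 0.67), ([208.9, 203.0, 17.6, 9.1], 0.46)]
top [([106.1, 250.8, 28.1, 22.1], 0.92), ([136.7, 199.3, 24.7, 23.4], 0.88), ([188.8, 259.4, 25.3, 20.4], 0.72), ([334.8, 187.0, 30.0, 23.7], 0.67)]
```

View pics/c7.png

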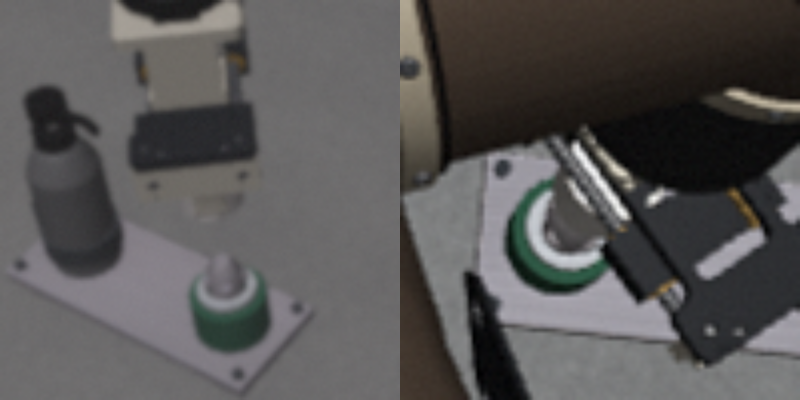

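View pics/w7.png

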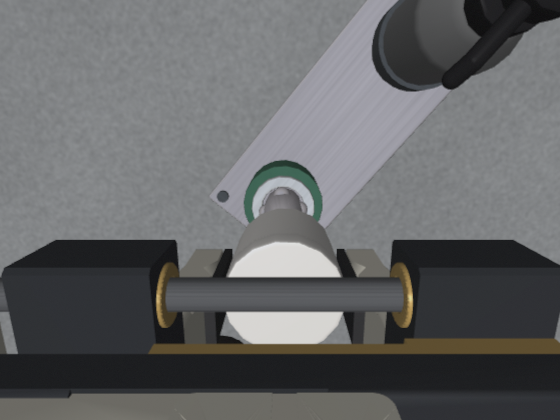

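```bash
python3 - <<'E'
from h import *
im=cv2.imread('pics/w7.png'); p=(np.array([.52101,-.05015,.16951]),[-90,0,-144.91])
c=cv2.resize(im[150:250,230:340],None,fx=7,fy=7,interpolation=cv2.INTER_CUBIC)
for z,r,col in((.06,.024,(0,0,255)),(.088,.006,(0,255,255)),(.052,.031,(255,0,0))):
    for a in np.arange(0,6.3,.1):
        q=proj('wrist',[.5205+r*np.cos(a),-.0505+r*np.sin(a),z],p); cv2.circle(c,(int((q[0]-230+.5)*7),int((q[1]-150+.5)*7)),2,col,-1)
cv2.imwrite('pics/c8.png',c)
E
```

```text
(no output)
```

View pics/c8.png

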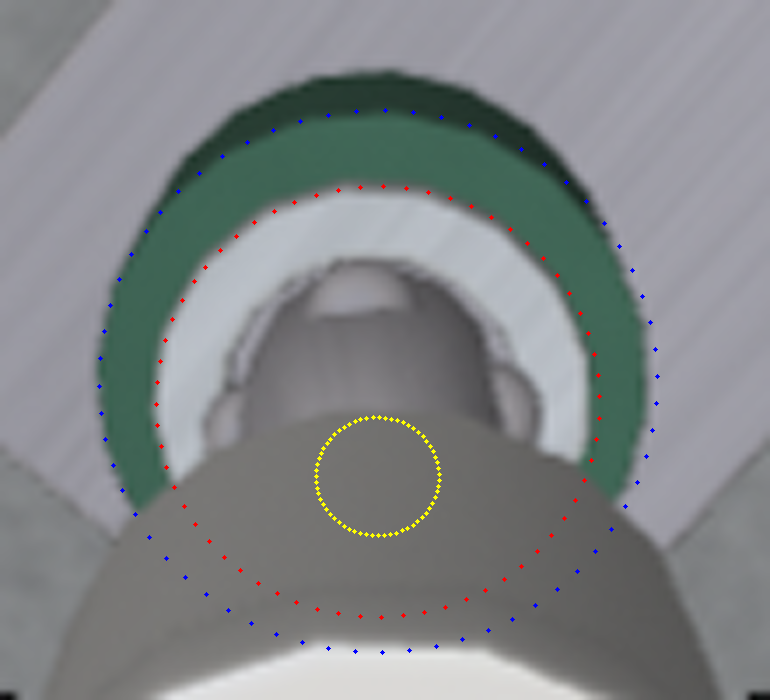

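Overlay of the assumed stud/collar/ring circles matches the picture within 0.5–1 mm. Lower over the nose, watching the force.

```bash
python3 -m crank '[[[1,0,20,0,0],[1,0,40,0,0],[1,0,52,0,0],[1,0,62,0,0],[1,0,72,0,0],[1,0,72,0,0]]]'
```

```text
clock: 14.32
tool_pos: [0.5207, -0.0509, 0.097]
orientation: [-90.0, -0.1, -145.0]
force: [1.0, -0.5, -0.5]
opening: 0.0483
```

```bash
python3 -m crank '[[[1,0,3,0,0],[1,0,6,0,0],[1,0,8,0,0],[1,0,8,0,0]]]'; python3 -m crank '[[[1,0,1,0,0],[1,0,2,0,0],[1,0,2,0,0]]]'; python3 -m crank '[[[1,0,1,0,0],[1,0,2,0,0],[1,0,2,0,0]]]'
```

```text
clock: 14.82
tool_pos: [0.5216, -0.0507, 0.0898]
orientation: [-90.0, 0.1, -145.0]
force: [0.8, 1.4, 0.2]
opening: 0.0477
clock: 15.2
tool_pos: [0.5223, -0.0505, 0.0886]
orientation: [-89.9, 0.1, -145.0]
force: [0.4, 3.4, 6.5]
opening: 0.0476
clock: 15.58
tool_pos: [0.5224, -0.0506, 0.0868]
orientation: [-89.9, 0.1, -145.0]
force: [0.9, 0.8, 7.8]
opening: 0.0478
```

```bash
python3 -m crank '[[[1,0,1,0,0],[1,0,2,0,0],[1,0,2,0,0]]]'; python3 -m crank '[[[1,0,1,0,0],[1,0,2,0,0],[1,0,2,0,0]]]'; python3 -m crank '[[[1,0,1,0,0],[1,0,2,0,0],[1,0,2,0,0]]]'
```

```text
clock: 15.95
tool_pos: [0.5218, -0.0505, 0.0838]
orientation: [-90.0, 0.1, -145.0]
force: [2.3, 2.8, 0.9]
opening: 0.0479
clock: 16.32
tool_pos: [0.5212, -0.0506, 0.0808]
orientation: [-90.0, 0.0, -145.0]
force: [5.3, 2.8, -7.8]
opening: 0.0475
clock: 16.7
tool_pos: [0.5204, -0.051, 0.0787]
orientation: [-90.0, -0.1, -145.0]
force: [3.9, 1.9, -7.9]
opening: 0.048
```

Force peaked, then turned to a downward pull: the lip has passed the balls. Press on against the collar.

```bash
python3 -m crank '[[[1,0,1,0,0],[1,0,2,0,0],[1,0,3,0,0],[1,0,3,0,0]]]'; python3 -m crank '[[[1,0,1,0,0],[1,0,2,0,0],[1,0,3,0,0],[1,0,3,0,0]]]'; python3 -m crank '[[[1,0,1,0,0],[1,0,2,0,0],[1,0,2,0,0]]]'
```

```text
clock: 17.2
tool_pos: [0.5205, -0.0512, 0.0767]
orientation: [-90.0, -0.1, -145.0]
force: [-2.6, 1.0, 2.2]
opening: 0.0477
clock: 17.7
tool_pos: [0.5205, -0.0511, 0.0736]
orientation: [-90.0, -0.1, -145.0]
force: [-4.4, -0.3, 6.9]
opening: 0.0479
clock: 18.08
tool_pos: [0.5206, -0.0512, 0.0719]
orientation: [-90.0, -0.1, -145.0]
force: [-5.0, -0.0, 9.8]
opening: 0.048
```

```bash
python3 -m crank '[[[1,0,1,0,0],[1,0,2,0,0],[1,0,2,0,0],[1,0,2,0,0]]]'
python3 - <<'E'
from h import *
snap('scene','s9.png');snap('wrist','w9.png')
o=ctrl.get_obs();print(o['tool_pos'],o['force'],o['clock'])
s=cv2.imread('pics/s9.png');w=cv2.imread('pics/w9.png')
cv2.imwrite('pics/c9.png',np.hstack([cv2.resize(s[140:270,150:280],(400,400),interpolation=cv2.INTER_CUBIC),cv2.resize(w[140:360,175:395],(400,400))]))
E
```

```text
clock: 18.58
tool_pos: [0.5207, -0.0512, 0.0713]
orientation: [-90.0, -0.0, -145.0]
force: [-10.8, 1.7, 23.1]
opening: 0.0475
[ 0.52066786 -0.05124626  0.07132045] [-10.0609916    1.5238272   23.99173945] 18.675
```

View pics/c9.png

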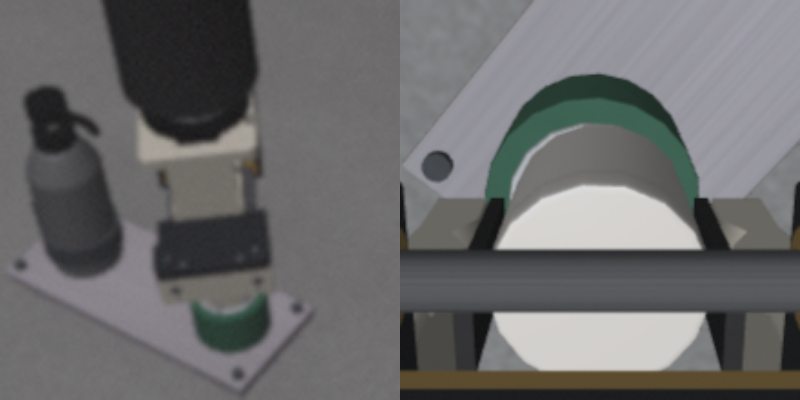

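Cap sits on the collar inside the green ring and the head-on stop reads 24 N with no slip. The TCP of 0.0713 matches the expected 0.0716 at the collar's stop. Handing in while holding.

```bash
python3 - <<'E'
from h import *
print(ctrl.close_job()); o=ctrl.get_obs();print(o['clock'],o['tool_pos'],o['force'],o['opening'])
E
```

```text
the job is handed in; nothing more can be done
None
the job is handed in; nothing more can be done
```

The job is done and handed in at about 18.7 s: the pump was pressed and released, and the cap is snapped onto the stud and still held down on the collar.

- **Pump:** I pushed the head to its stop. The force jumped to 20 N with the tool tip at 0.176 m, which is 8 mm down. Pictures after the lift showed the head back up.
- **Cap:** I gripped the white cap, carried it to the stud and pressed it over the balls. The highest upward force I read was about 8 N, at the ends of the moves. It then turned to a downward pull of 8 N as the lip passed the balls.
- **Collar:** I pressed on to the collar's stop. The tool tip reached 0.0713 m against 0.0716 m expected, at 24 N. The opening stayed at 48 mm, so there was no sign of the cap slipping, and I left it gripped and pressed.

**Checks that disagreed or were not made:**
- The scene camera was about 4 to 9 mm off the top and wrist cameras for the cap, stud and pump, so I relied on those two, which agreed within about 2 mm.
- The triangulated cap height came out between 44 and 55 mm, against 50 mm given.
- About 10 N of sideways force remained in the final press.
- I did not photograph the bush, tube and billet again at the end. I worked out the clearances around the cap before going down, and carried the cap well above the tube and billet.

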